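# Find the tired shock mount and push down its tag

## Robot

A 7-joint arm with a two-finger parallel gripper is mounted at the origin on a cart in front of the work surface, level with it; the furniture and walls round the work are solid. World frame = base frame: x ahead of the robot, y to its left, z up, the work surface at z = 0. Lengths are in m, angles in rad, forces in N, time in s.
With the tool pointing down it reaches from about 0.425 to 0.925 m from the base axis. Payload 6.8 kg.
Tool frame: the origin (TCP) lies midway between the tips of the shut fingers; the grasp point (between the pads) lies 19 mm behind it; y points along the fingers, z is the direction in which the jaws open and shut, and the axes are right-handed (so a half turn about y gives the same grasp; the last joint's range is limited). The gripper opens to 85 mm and grips with 20 to 120 N. Pads are 22 mm wide; open, the fingers measure 114 mm over their backs; the gripper's body (76 mm by 85 mm) begins 54 mm behind the grasp point. The pads swing forward as they close: fully open they stand 13 mm farther back than shut.
Start: joints at [1.065, 0.477, 0.022, 1.555, -0.011, 1.109, -0.083], TCP at [0.261, -0.622, 0.231] pointing down, gripper open.
Joint ranges: [-2.96, 2.96], [-0.34, 2.1], [-1.41, 1.46], [0.24, 2.44], [-1.37, 4.51], [0.17, 1.92], [-2.96, 2.96]. Speed limits (rad/s): [2.39, 2.39, 3.14, 3.14, 3.14, 3.14, 3.14].

## Interface

Orientations are given as a unit quaternion [w, x, y, z].
In Python, from station import bot gives the robot as it stands. The module is installed in compiled form; this text tells all that it offers.
- The arm moves only by the shell command python3 -m crank 'ROWS' [FORCE]. ROWS is JSON, a list of rows, each an object with "linear": the shift along the tool's x, y, z in m, a list of three; "dr": the turn, a rotation vector about the tool's x, y, z in degrees, a list of three; "hand": the gripper command: -1 is shut, 1 is fully open, values between are in proportion. A call has 1 to 10 rows; each row is the pose to reach, as a shift and turn from the pose commanded when the call began, along the tool's axes at that moment; what a row does not reach only later rows make up. A row lasts 1/12 s, in which the tool goes at most 41.7 mm and 7.16 degrees, less where a joint would pass 70% of its speed; a pose out of reach is approached as far as the arm can. A call with a gripper value outside its range is refused whole. The fingers move at their own pace and stop on an object; FORCE is the grip in N (left out, the last holds). Time passes only in rows, so rows that repeat a pose let the fingers close. It gives the time, the measured TCP pose, the force and the opening at its end, in the units of the state.
- bot.get_obs(): the state, without advancing time (a new reading comes with each control period).
- bot.read_camera(name): name is "scene" or "top" or "wrist"; returns the picture (384x512x3 uint8, blue, green, red); there is no depth.
- bot.camera_params(name): a dict with "K" (3x3 intrinsics, pixels), "R" (3x3) and "t" (3): a world point X has camera coordinates R X + t; the wrist camera has in their place "hand_eye" (4x4, takes a point from camera to tool coordinates, whose origin is the TCP and whose axes are the tool frame's). Camera axes: x right, y down, z forward; pixel columns grow to the right and rows downward; lengths in m; the calibration is good to about 2 mm. A picture is of the moment at which its call begins: read the wrist's pose just before it. camera_params takes no time and is no camera call.
- bot.hand_in(): hands the job in, once; it reports no verdict.
Trained networks look in the newest picture that a camera, given by its name, has taken for a name from the list of things; names that differ only in an ending like _2 or _b are one class to them, and where a whole thing is asked for, a point or a joint stands for the part that bears it (a point fixed in the world has none). Each returns a list of dicts, best first, with "score" (0 to 1); they miss things now and then, are a little off and sometimes report something else, mostly with a low value. They report only what shows in the picture. A call takes as long as a camera call. They do not tell look-alikes from the thing itself.
- bot.search_frame(camera, target): "extent" ([left, top, right, bottom] in pixels, round what is visible of it).
- bot.cut_out(camera, target): "pixels" (384x512 bool, what is visible of it) and "extent" ([left, top, right, bottom] in pixels, round what is visible of it).
- bot.place_of(camera, target): "xy" ([column, row] in pixels: a listed point, or the origin of a listed thing).
The state is a dict: "t": time; "q": joint angles; "joint_vel": joint speeds; "joint_torque": joint torques, N m; "eef_pos": TCP position; "tool_rot": TCP orientation; "contact_force": force on the tool from outside, world axes, zero at the start; "torque": the same for the moment, N m; "gripper_width": opening from 0.0 (shut) to 1.0 (fully open).
Only numpy, scipy, OpenCV 4.12 (cv2) and the standard library are available. Lean on these libraries where they do the work, as an engineer would, in place of code of your own. Each camera call takes 0.05 s, during which the arm holds its last target. There are 200 camera calls.

## Task

Three alike shock mounts for the analyser's feet are set out on the bench, and the softest is worn out. With closed fingertips press each blue pad gently down a few millimetres and let it spring back, one after the other from the robot's left to its right, then push the orange tag beside the softest one all the way down until its head rests on its grey block. Leave the other two tags standing, grasp or lift nothing, and leave everything else on the bench where it is.

Things in the scene. Friction and masses are not known exactly. Their poses are not given: they have to be found in the camera images.
- mount_k: Test plate with one shock mount and one tag, fixed to the bench: aluminium plate 120 (its x) x 90 (its y) x 8 mm. Origin: centre of its underside, on the bench. The mount stands at plate x = +30 mm, the tag's grey guide block at x = -36 mm, both at plate y = 0. The three plates look alike, and their places are swapped about from run to run: only pressing shows which mount is soft.
- mount_k_pad_top (a point): Centre of the flat top of the round blue pad on the spring, 48 mm across (flat part 40 mm), 75 mm above the bench at rest; it moves down with the pad. The pad goes straight down up to 15 mm and springs back. The softest of the three takes about 2 N at 8 mm of travel, the other two at least twice as much, the stiffest about 9 N.
- mount_k_pad (a joint): Travel of this plate's pad: 0 at rest (up), grows as it is pressed, 0.015 m at the bottom.
- mount_k_tag_top (a point): Centre of the top of the orange tag's head, 15 (plate x) x 30 (plate y) x 6 mm, 72 mm above the bench at the start; its stem stands in a grey guide block 22 x 36 mm whose top is 46 mm above the bench. Pushed down (about 3 N of friction) it stays where it is left; fully down the head rests on the block, its top at 52 mm.
- mount_r: Test plate with one shock mount and one tag, fixed to the bench: aluminium plate 120 (its x) x 90 (its y) x 8 mm. Origin: centre of its underside, on the bench. The mount stands at plate x = +30 mm, the tag's grey guide block at x = -36 mm, both at plate y = 0. The three plates look alike, and their places are swapped about from run to run: only pressing shows which mount is soft.
- mount_r_pad_top (a point): Centre of the flat top of the round blue pad on the spring, 48 mm across (flat part 40 mm), 75 mm above the bench at rest; it moves down with the pad. The pad goes straight down up to 15 mm and springs back. The softest of the three takes about 2 N at 8 mm of travel, the other two at least twice as much, the stiffest about 9 N.
- mount_r_pad (a joint): Travel of this plate's pad: 0 at rest (up), grows as it is pressed, 0.015 m at the bottom.
- mount_r_tag_top (a point): Centre of the top of the orange tag's head, 15 (plate x) x 30 (plate y) x 6 mm, 72 mm above the bench at the start; its stem stands in a grey guide block 22 x 36 mm whose top is 46 mm above the bench. Pushed down (about 3 N of friction) it stays where it is left; fully down the head rests on the block, its top at 52 mm.
- mount_t: Test plate with one shock mount and one tag, fixed to the bench: aluminium plate 120 (its x) x 90 (its y) x 8 mm. Origin: centre of its underside, on the bench. The mount stands at plate x = +30 mm, the tag's grey guide block at x = -36 mm, both at plate y = 0. The three plates look alike, and their places are swapped about from run to run: only pressing shows which mount is soft.
- mount_t_pad_top (a point): Centre of the flat top of the round blue pad on the spring, 48 mm across (flat part 40 mm), 75 mm above the bench at rest; it moves down with the pad. The pad goes straight down up to 15 mm and springs back. The softest of the three takes about 2 N at 8 mm of travel, the other two at least twice as much, the stiffest about 9 N.
- mount_t_pad (a joint): Travel of this plate's pad: 0 at rest (up), grows as it is pressed, 0.015 m at the bottom.
- mount_t_tag_top (a point): Centre of the top of the orange tag's head, 15 (plate x) x 30 (plate y) x 6 mm, 72 mm above the bench at the start; its stem stands in a grey guide block 22 x 36 mm whose top is 46 mm above the bench. Pushed down (about 3 N of friction) it stays where it is left; fully down the head rests on the block, its top at 52 mm.
- tag_1 (a joint): Travel of one of the three orange tags; which plate it stands on is not told. 0 at the start (up), grows as it is pushed down, 0.020 m fully down; negative if it is pulled up.
- tag_2 (a joint): Travel of one of the three orange tags; which plate it stands on is not told. 0 at the start (up), grows as it is pushed down, 0.020 m fully down; negative if it is pulled up.
- tag_3 (a joint): Travel of one of the three orange tags; which plate it stands on is not told. 0 at the start (up), grows as it is pushed down, 0.020 m fully down; negative if it is pulled up.
- reagent_2_mid (a point): Bystander, loose: white bottle with a blue screw cap, 86 mm across and 167 mm tall. The point is its centre, half-way up.
- vial_1_mid (a point): Bystander, loose: clear vial with a blue cap, 23 mm across and 48 mm tall. The point is its centre, half-way up.
- vial_4_mid (a point): Bystander, loose: clear vial with a white cap, 23 mm across and 48 mm tall. The point is its centre, half-way up.
- forceps_mid (a point): Bystander, loose: steel forceps lying flat, 126 mm long and 10 mm high. The point is its centre, half-way up.
- marker_1_mid (a point): Bystander, loose: marker pen lying flat, 138 mm long and 14 mm high. The point is its centre, half-way up.
- timer_mid (a point): Bystander, loose: small white lab timer standing on edge, 24 x 64 x 64 mm. The point is its centre, half-way up.
- petri_1_mid (a point): Bystander, loose: covered clear dish, 94 mm across and 17 mm high. The point is its centre, half-way up.
Mind the look-alikes: they are no part of the job. Leave any red look-alike of the mount_t alone.

How it is judged:
By the outcome, as a careful person would: the job done as asked, in the order asked, and still so for the second after the job is handed in, with the robot touching nothing.
It also fails if it takes over 48 s, if anything falls off the work surface, if the arm or the gripper's body presses on something with over 40 N, if the wrist force passes 120 N, or if a joint passes its speed limit or range.

## Working session

There is one attempt and no reset: what is moved stays moved. The work goes in short steps, Python scripts to look and compute and a shell command to move; the robot and the scene stay as the last step left them, time stands still between calls to the robot, and variables do not carry over. Pictures are saved under pics/ and viewed, about 8 in all and at most 12, crops included, and the job is handed in when it is done.

```bash
mkdir -p pics; python3 - <<'E'
from station import bot
import cv2,numpy as np
o=bot.get_obs(); print({k:np.round(v,3) for k,v in o.items()})
for c in ("scene","top"):
    im=bot.read_camera(c); cv2.imwrite(f"pics/{c}.png",im)
    p=bot.camera_params(c); print(c,p)
    for n in ("mount_k","mount_k_pad_top","mount_k_tag_top"):
        print(n,[(np.round(d["xy"],1),round(d["score"],2)) for d in bot.place_of(c,n)])
E
```

```text
{'t': np.float64(0.0), 'q': array([ 1.065,  0.478,  0.022,  1.556, -0.011,  1.109, -0.083]), 'joint_vel': array([-0.001, -0.   ,  0.001,  0.   ,  0.001, -0.001, -0.001]), 'joint_torque': array([-0.0000e+00, -5.9645e+01,  1.6080e+00, -2.8120e+01,  1.3000e-02,
        9.0000e-03,  0.0000e+00]), 'eef_pos': array([ 0.261, -0.622,  0.23 ]), 'tool_rot': array([ 0.14 , -0.14 ,  0.694, -0.693]), 'contact_force': array([ 0.106,  0.165, -0.311]), 'torque': array([-0.012,  0.001,  0.02 ]), 'gripper_width': np.float64(1.001)}
scene {'K': array([[426.99804983,   0.        , 257.26257205],
       [  0.        , 426.99804983, 184.3863672 ],
       [  0.        ,   0.        ,   1.        ]]), 'R': array([[ 0.76740829, -0.6410186 ,  0.01340424],
       [-0.42063286, -0.51912729, -0.74402611],
       [ 0.48389308,  0.56533354, -0.66801608]]), 't': array([-0.3431229 ,  0.28849608,  1.37452958])}
mount_k [(array([305.5, 238.3]), 0.94), (array([236.9, 161.2]), 0.89), (array([264.8, 199.9]), 0.76)]
mount_k_pad_top [(array([316.6, 221.9]), 0.74)]
mount_k_tag_top []
top {'K': array([[435.4005602 ,   0.        , 249.01991347],
       [  0.        , 435.4005602 , 188.67182437],
       [  0.        ,   0.        ,   1.        ]]), 'R': array([[-0.01685565, -0.99982916, -0.00758525],
       [-0.99725455,  0.01735837, -0.07198648],
       [ 0.07210585,  0.00635105, -0.99737676]]), 't': array([0.08231467, 0.51408473, 1.84761541])}
mount_k [(array([316.3, 195.4]), 0.71), (array([262.6, 191.8]), 0.62), (array([202. , 175.1]), 0.6), (array([130.2, 201.9]), 0.59), (array([318.7, 183.9]), 0.44)]
mount_k_pad_top [(array([316.9, 185.1]), 0.64)]
mount_k_tag_top [(array([315.6, 186.3]), 0.65), (array([315. , 199.9]), 0.48), (array([205.3, 175.4]), 0.36)]
```

```bash
python3 - <<'E'
import cv2,numpy as np
a=cv2.imread("pics/scene.png")[90:310,130:430]; b=cv2.imread("pics/top.png")[110:260,90:390]
b=cv2.resize(b,(800,400),interpolation=3); cv2.imwrite("pics/topc.png",b)
cv2.imwrite("pics/scenec.png",cv2.resize(a,(800,587),interpolation=3))
E
```

```text
(no output)
```

View pics/topc.png

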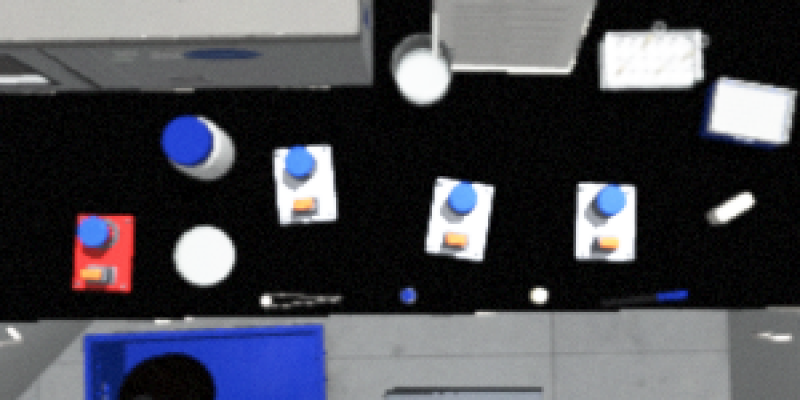

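View pics/scenec.png

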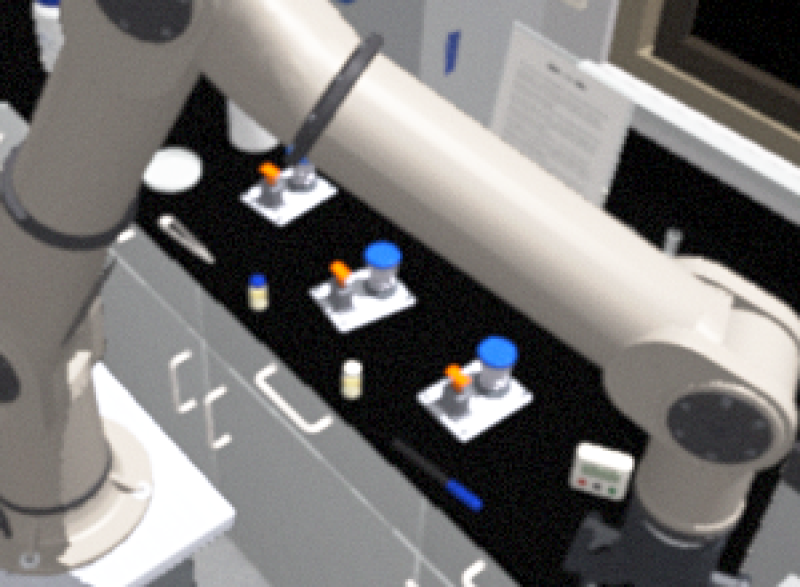

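The top view shows three white plates, with pads at crop px (300,162), (462,198) and (611,201). The red look-alike is at (95,235) and is excluded. Next I localise the pads and tags by colour in both views.

```bash
cat > h.py <<'E'
import cv2,numpy as np
from station import bot
def ray(c,uv,z):
    p=bot.camera_params(c); R,t=p["R"],p["t"]; C=-R.T@t
    d=R.T@np.linalg.solve(p["K"],[*uv,1]); return C+d*(z-C[2])/d[2]
def blobs(im,lo,hi,amin=8):
    m=cv2.inRange(cv2.cvtColor(im,cv2.COLOR_BGR2HSV),lo,hi)
    n,_,s,c=cv2.connectedComponentsWithStats(m)
    return [(c[i],s[i]) for i in range(1,n) if s[i,4]>=amin]
BLUE=((100,120,150),(115,255,255)); OR=((5,150,150),(20,255,255))
E
python3 - <<'E'
from h import *
for c in ("top","scene"):
  im=cv2.imread(f"pics/{c}.png")
  for nm,r,z in (("blue",BLUE,.073),("orange",OR,.070)):
    for uv,s in blobs(im,*r):
        P=ray(c,uv,z)
        if .3<P[0]<1 and abs(P[1])<.6: print(c,nm,uv.round(1),s[2:],P.round(3))
E
```

```text
top blue [159.5 162.1] [ 18  17 243] [0.629 0.446 0.073]
top blue [201.6 170.2] [11 11 94] [0.592 0.27  0.073]
top blue [263.  183.9] [10 12 90] [0.531 0.015 0.073]
top blue [318.5 184.7] [10 12 89] [ 0.523 -0.216  0.073]
top blue [124.5 196.6] [11 10 87] [0.488 0.592 0.073]
top blue [242.8 220.3] [ 5  4 16] [0.381 0.101 0.073]
top blue [341.6 220.3] [10  3 21] [ 0.374 -0.307  0.073]
top orange [123.  212.8] [ 8  4 22] [0.42  0.599 0.07 ]
scene blue [273.  185.4] [ 13  10 108] [0.533 0.013 0.073]
scene blue [226.1 194.6] [ 5  4 17] [0.367 0.082 0.073]
scene blue [316.2 221.7] [ 15  12 138] [ 0.525 -0.219  0.073]
scene blue [304.  275.1] [12  9 40] [ 0.337 -0.35   0.073]
scene orange [230.7 154.1] [ 8  8 32] [0.527 0.265 0.07 ]
scene orange [257.  191.3] [ 7  9 32] [0.468 0.028 0.07 ]
scene orange [300.6 230.9] [ 9  9 29] [ 0.456 -0.214  0.07 ]
```

```bash
cat >> h.py <<'E'
from scipy.spatial.transform import Rotation as Ro
def plan(T,align=None):
    o=bot.get_obs(); w,x,y,z=o["tool_rot"]; R=Ro.from_quat([x,y,z,w])
    print("t",round(float(o["t"]),2),"pos",o["eef_pos"].round(4),"F",o["contact_force"].round(2),"g",round(float(o["gripper_width"]),2))
    print("shift",R.inv().apply(np.array(T)-o["eef_pos"]).round(4))
    if align is not None: print("dr",(R.inv()*Ro.from_matrix(align)).as_rotvec(degrees=True).round(2))
    return R
E
python3 - <<'E'
from h import *
# tool y down (-Z); try tool z = +-Y / +-X
for zc in ([0,1,0],[0,-1,0],[1,0,0],[-1,0,0]):
    y=np.array([0,0,-1.]);zc=np.array(zc,float);x=np.cross(y,zc)
    R=plan([.592,.270,.2],np.c_[x,y,zc])
print(R.as_matrix().round(3)); plan([.55,-.25,.2])
E
```

```text
t 0.4 pos [ 0.2615 -0.6222  0.2312] F [ 0.06 -0.47  0.52] g 1.0
shift [-0.6504  0.0313 -0.6945]
dr [ 0.0000e+00 -1.5721e+02 -2.0000e-02]
t 0.4 pos [ 0.2615 -0.6222  0.2312] F [ 0.06 -0.47  0.52] g 1.0
shift [-0.6504  0.0313 -0.6945]
dr [1.000e-02 2.279e+01 0.000e+00]
t 0.4 pos [ 0.2615 -0.6222  0.2312] F [ 0.06 -0.47  0.52] g 1.0
shift [-0.6504  0.0313 -0.6945]
dr [ 1.000e-02 -6.721e+01 -1.000e-02]
t 0.4 pos [ 0.2615 -0.6222  0.2312] F [ 0.06 -0.47  0.52] g 1.0
shift [-0.6504  0.0313 -0.6945]
dr [1.0000e-02 1.1279e+02 1.0000e-02]
[[-0.922 -0.     0.387]
 [-0.387  0.    -0.922]
 [ 0.    -1.    -0.   ]]
t 0.4 pos [ 0.2615 -0.6222  0.2312] F [ 0.06 -0.47  0.52] g 1.0
shift [-0.4102  0.0312 -0.2314]
```

```bash
python3 -m crank '[{"linear":[-0.41,0.03,-0.23],"dr":[0,22.8,0],"hand":-1},{"linear":[-0.41,0.03,-0.23],"dr":[0,22.8,0],"hand":-1},{"linear":[-0.41,0.03,-0.23],"dr":[0,22.8,0],"hand":-1},{"linear":[-0.41,0.03,-0.23],"dr":[0,22.8,0],"hand":-1},{"linear":[-0.41,0.03,-0.23],"dr":[0,22.8,0],"hand":-1},{"linear":[-0.41,0.03,-0.23],"dr":[0,22.8,0],"hand":-1},{"linear":[-0.41,0.03,-0.23],"dr":[0,22.8,0],"hand":-1},{"linear":[-0.41,0.03,-0.23],"dr":[0,22.8,0],"hand":-1},{"linear":[-0.41,0.03,-0.23],"dr":[0,22.8,0],"hand":-1},{"linear":[-0.41,0.03,-0.23],"dr":[0,22.8,0],"hand":-1}]'
python3 - <<'E'
from h import *
plan([.55,.26,.19],np.array([[-1,0,0],[0,0,-1],[0,-1,0.]]))
E
```

```text
t: 1.23
eef_pos: [0.5179, -0.2927, 0.205]
tool_rot: [-0.0, -0.0, -0.707, 0.707]
contact_force: [0.7, -0.2, 0.3]
gripper_width: -0.003
t 1.23 pos [ 0.5179 -0.2927  0.205 ] F [ 0.67 -0.18  0.28] g -0.0
shift [-0.0319  0.0148 -0.5527]
dr [-0.02 -0.02 -0.03]
```

```bash
python3 -m crank '[{"linear":[-0.04,0.01,-0.555],"dr":[0,0,0],"hand":-1},{"linear":[-0.04,0.01,-0.555],"dr":[0,0,0],"hand":-1},{"linear":[-0.04,0.01,-0.555],"dr":[0,0,0],"hand":-1},{"linear":[-0.04,0.01,-0.555],"dr":[0,0,0],"hand":-1},{"linear":[-0.04,0.01,-0.555],"dr":[0,0,0],"hand":-1},{"linear":[-0.04,0.01,-0.555],"dr":[0,0,0],"hand":-1},{"linear":[-0.04,0.01,-0.555],"dr":[0,0,0],"hand":-1},{"linear":[-0.04,0.01,-0.555],"dr":[0,0,0],"hand":-1},{"linear":[-0.04,0.01,-0.555],"dr":[0,0,0],"hand":-1},{"linear":[-0.04,0.01,-0.555],"dr":[0,0,0],"hand":-1}]'
python3 -m crank '[{"linear":[-0.01,0,-0.16],"dr":[0,0,0],"hand":-1},{"linear":[-0.01,0,-0.16],"dr":[0,0,0],"hand":-1},{"linear":[-0.01,0,-0.16],"dr":[0,0,0],"hand":-1},{"linear":[-0.01,0,-0.16],"dr":[0,0,0],"hand":-1},{"linear":[-0.01,0,-0.16],"dr":[0,0,0],"hand":-1},{"linear":[-0.01,0,-0.16],"dr":[0,0,0],"hand":-1}]'
python3 - <<'E'
from h import *
R=plan([.592,.270,.09],np.array([[-1,0,0],[0,0,-1],[0,-1,0.]]))
e=bot.get_obs()["eef_pos"]; im=bot.read_camera("wrist"); cv2.imwrite("pics/w1.png",im)
p=bot.camera_params("wrist"); print(p)
H=p["hand_eye"]
for nm,r,z in (("blue",BLUE,.075),("orange",OR,.072)):
  for uv,s in blobs(im,*r,40):
    C=e+R.apply(H[:3,3]); d=R.apply(H[:3,:3]@np.linalg.solve(p["K"],[*uv,1]))
    print(nm,uv.round(),s,(C+d*(z-C[2])/d[2]).round(4))
E
```

```text
t: 2.07
eef_pos: [0.5468, 0.123, 0.1976]
tool_rot: [0.0, 0.0, 0.707, -0.707]
contact_force: [1.0, -0.2, 0.8]
gripper_width: 0.003
t: 2.57
eef_pos: [0.5561, 0.2842, 0.1971]
tool_rot: [0.002, -0.002, 0.708, -0.707]
contact_force: [0.0, -0.7, 0.4]
gripper_width: 0.002
t 2.57 pos [0.5561 0.2842 0.1971] F [ 0.05 -0.72  0.41] g 0.0
shift [-0.0359  0.1071  0.0145]
dr [0.07 0.27 0.02]
{'K': array([[314.29360058,   0.        , 254.86070918],
       [  0.        , 314.29360058, 189.7415529 ],
       [  0.        ,   0.        ,   1.        ]]), 'hand_eye': array([[ 1.99873394e-04,  9.49595348e-01,  3.13478285e-01,
        -7.96637463e-02],
       [-4.11444710e-04, -3.13478186e-01,  9.49595312e-01,
        -1.42642248e-01],
       [ 9.99999895e-01, -3.18777820e-04,  3.28050034e-04,
        -3.37851213e-04],
       [ 0.00000000e+00,  0.00000000e+00,  0.00000000e+00,
         1.00000000e+00]])}
blue [ 24. 123.] [   0   55   59  127 5727] [0.606 0.476 0.075]
blue [271. 138.] [ 243  110   56   56 2389] [0.5945 0.2716 0.075 ]
blue [ 43. 335.] [ 37 314  12  46 125] [0.3867 0.5062 0.075 ]
blue [413. 322.] [405 316  16  14 164] [0.4052 0.1212 0.075 ]
orange [275. 210.] [259 201  33  18 523] [0.5283 0.2661 0.072 ]
orange [507. 267.] [501 259  11  16 121] [0.4689 0.0378 0.072 ]
```

View pics/w1.png

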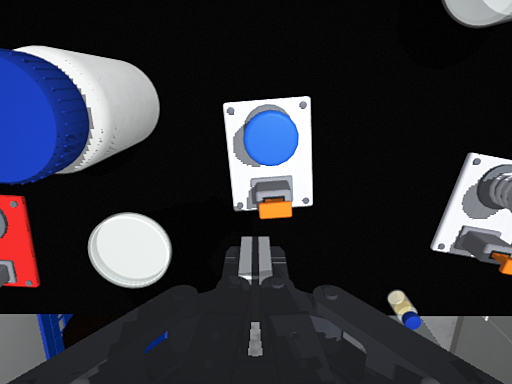

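The wrist view shows the left pad at px (271,138), its tag at (275,210), and the bottle and dish well clear. The left pad works out at (0.594, 0.271), which agrees with the top view. I'll move above it and descend.

```bash
python3 -m crank '[{"linear":[-0.038,0,0.013],"dr":[0,0,0],"hand":-1},{"linear":[-0.038,0.04,0.013],"dr":[0,0,0],"hand":-1},{"linear":[-0.038,0.08,0.013],"dr":[0,0,0],"hand":-1},{"linear":[-0.038,0.105,0.013],"dr":[0,0,0],"hand":-1},{"linear":[-0.038,0.105,0.013],"dr":[0,0,0],"hand":-1},{"linear":[-0.038,0.105,0.013],"dr":[0,0,0],"hand":-1},{"linear":[-0.038,0.105,0.013],"dr":[0,0,0],"hand":-1}]'
python3 - <<'E'
from h import *
plan([.594,.271,.068],np.array([[-1,0,0],[0,0,-1],[0,-1,0.]]))
E
```

```text
t: 3.2
eef_pos: [0.5964, 0.2676, 0.0943]
tool_rot: [0.0, 0.001, 0.707, -0.707]
contact_force: [0.6, 1.1, 0.4]
gripper_width: -0.004
t 3.2 pos [0.5964 0.2676 0.0943] F [0.62 1.12 0.36] g -0.0
shift [ 0.0025  0.0263 -0.0034]
dr [ 0.05 -0.09 -0.14]
```

```bash
cat >> h.py <<'E'
def avg(n=8):
    F=[];P=[]
    for _ in range(n):
        bot.read_camera("scene"); o=bot.get_obs(); F.append(o["contact_force"]);P.append(o["eef_pos"])
    print("t",round(float(o["t"]),2),"F",np.mean(F,0).round(2),"sd",np.std(F,0).round(2),"P",np.mean(P,0).round(4))
E
python3 -c "from h import *;avg(6)"
python3 -m crank '[{"linear":[0.002,0.01,-0.003],"dr":[0,0,0],"hand":-1},{"linear":[0.002,0.017,-0.003],"dr":[0,0,0],"hand":-1},{"linear":[0.002,0.021,-0.003],"dr":[0,0,0],"hand":-1},{"linear":[0.002,0.024,-0.003],"dr":[0,0,0],"hand":-1},{"linear":[0.002,0.026,-0.003],"dr":[0,0,0],"hand":-1},{"linear":[0.002,0.026,-0.003],"dr":[0,0,0],"hand":-1}]'
python3 -c "from h import *;avg(6)"
```

```text
t 3.5 F [-0.16  0.11 -0.02] sd [0.28 0.36 0.36] P [0.5963 0.2684 0.0945]
t: 4.0
eef_pos: [0.5924, 0.2719, 0.0663]
tool_rot: [-0.0, -0.0, 0.707, -0.707]
contact_force: [-3.7, -0.4, 8.8]
gripper_width: -0.001
t 4.3 F [-3.66 -0.38  9.25] sd [0.33 0.42 0.19] P [0.5924 0.2719 0.0667]
```

The left pad takes 9.2 N at 8 mm, so it is the stiffest. Next I release it and go to the middle one.

```bash
python3 -m crank '[{"linear":[0,-0.003,0],"dr":[0,0,0],"hand":-1},{"linear":[0,-0.008,0],"dr":[0,0,0],"hand":-1},{"linear":[0,-0.015,0],"dr":[0,0,0],"hand":-1},{"linear":[0,-0.055,0],"dr":[0,0,0],"hand":-1},{"linear":[0.01,-0.09,0.04],"dr":[0,0,0],"hand":-1},{"linear":[0.03,-0.1,0.2],"dr":[0,0,0],"hand":-1},{"linear":[0.06,-0.1,0.24],"dr":[0,0,0],"hand":-1},{"linear":[0.09,-0.1,0.24],"dr":[0,0,0],"hand":-1},{"linear":[0.095,-0.1,0.245],"dr":[0,0,0],"hand":-1},{"linear":[0.095,-0.1,0.245],"dr":[0,0,0],"hand":-1}]'
python3 -m crank '[{"linear":[0,0,0],"dr":[0,0,0],"hand":-1},{"linear":[0,0,0],"dr":[0,0,0],"hand":-1},{"linear":[0,0,0],"dr":[0,0,0],"hand":-1}]'
cat >> h.py <<'E'
def look(name):
    R=plan([.532,.014,.08]); e=bot.get_obs()["eef_pos"]; im=bot.read_camera("wrist"); cv2.imwrite(f"pics/{name}.png",im)
    p=bot.camera_params("wrist"); H=p["hand_eye"]; C=e+R.apply(H[:3,3])
    for nm,r,z in (("blue",BLUE,.075),("orange",OR,.072)):
      for uv,s in blobs(im,*r,150):
        d=R.apply(H[:3,:3]@np.linalg.solve(p["K"],[*uv,1]))
        print(nm,uv.round(),s,(C+d*(z-C[2])/d[2]).round(4))
E
python3 -c "from h import *;look('w2')"
```

```text
t: 5.13
eef_pos: [0.5089, 0.0468, 0.1644]
tool_rot: [0.001, -0.0, -0.707, 0.707]
contact_force: [-0.4, -0.3, 0.0]
gripper_width: -0.0
t: 5.38
eef_pos: [0.5105, 0.0492, 0.1647]
tool_rot: [-0.0, 0.0, 0.707, -0.707]
contact_force: [-0.4, -0.1, 0.1]
gripper_width: 0.003
t 5.38 pos [0.5105 0.0492 0.1647] F [-0.41 -0.1   0.06] g 0.0
shift [-0.0215  0.0847  0.0352]
blue [301. 165.] [ 271  136   60   60 2815] [0.5333 0.0146 0.075 ]
blue [ 60. 307.] [  0 302 101  28 361] [0.4036 0.2229 0.075 ]
orange [289. 241.] [278 231  24  21 378] [0.4674 0.0208 0.072 ]
```

```bash
python3 -m crank '[{"linear":[-0.022,0,0.034],"dr":[0,0,0],"hand":-1},{"linear":[-0.022,0.03,0.034],"dr":[0,0,0],"hand":-1},{"linear":[-0.022,0.06,0.034],"dr":[0,0,0],"hand":-1},{"linear":[-0.022,0.074,0.034],"dr":[0,0,0],"hand":-1},{"linear":[-0.022,0.074,0.034],"dr":[0,0,0],"hand":-1},{"linear":[-0.022,0.074,0.034],"dr":[0,0,0],"hand":-1}]'
python3 -c "from h import *;avg(6)"
```

```text
t: 5.93
eef_pos: [0.5323, 0.0165, 0.0899]
tool_rot: [0.0, -0.001, 0.707, -0.707]
contact_force: [-0.4, -0.6, -0.2]
gripper_width: 0.002
t 6.23 F [0.2  0.01 0.32] sd [0.46 0.7  0.56] P [0.5333 0.0158 0.0916]
```

```bash
python3 -m crank '[{"linear":[0,0.01,0],"dr":[0,0,0],"hand":-1},{"linear":[0,0.016,0],"dr":[0,0,0],"hand":-1},{"linear":[0,0.02,0],"dr":[0,0,0],"hand":-1},{"linear":[0,0.023,0],"dr":[0,0,0],"hand":-1},{"linear":[0,0.025,0],"dr":[0,0,0],"hand":-1},{"linear":[0,0.025,0],"dr":[0,0,0],"hand":-1}]'
python3 -c "from h import *;avg(6)"
python3 -m crank '[{"linear":[0,-0.003,0],"dr":[0,0,0],"hand":-1},{"linear":[0,-0.008,0],"dr":[0,0,0],"hand":-1},{"linear":[0,-0.015,0],"dr":[0,0,0],"hand":-1},{"linear":[0,-0.055,0],"dr":[0,0,0],"hand":-1},{"linear":[0.01,-0.09,0.04],"dr":[0,0,0],"hand":-1},{"linear":[0.02,-0.1,0.15],"dr":[0,0,0],"hand":-1},{"linear":[0.03,-0.1,0.2],"dr":[0,0,0],"hand":-1},{"linear":[0.03,-0.1,0.21],"dr":[0,0,0],"hand":-1},{"linear":[0.03,-0.1,0.21],"dr":[0,0,0],"hand":-1},{"linear":[0.03,-0.1,0.21],"dr":[0,0,0],"hand":-1}]'
python3 -m crank '[{"linear":[0,0,0],"dr":[0,0,0],"hand":-1},{"linear":[0,0,0],"dr":[0,0,0],"hand":-1},{"linear":[0,0,0],"dr":[0,0,0],"hand":-1}]'
python3 -c "from h import *;look('w3')"
```

```text
t: 6.73
eef_pos: [0.532, 0.0149, 0.0651]
tool_rot: [0.0, 0.0, -0.707, 0.707]
contact_force: [-0.0, 0.6, 3.6]
gripper_width: -0.001
t 7.03 F [-1.19 -0.53  2.05] sd [0.5  0.26 0.26] P [0.532  0.0149 0.0655]
t: 7.87
eef_pos: [0.5008, -0.2022, 0.167]
tool_rot: [0.002, -0.003, -0.706, 0.708]
contact_force: [-0.2, -0.7, -0.7]
gripper_width: -0.002
t: 8.12
eef_pos: [0.5026, -0.1935, 0.1658]
tool_rot: [0.001, -0.0, 0.707, -0.707]
contact_force: [0.1, 1.0, 0.8]
gripper_width: -0.002
t 8.12 pos [ 0.5026 -0.1935  0.1658] F [0.13 0.95 0.8 ] g -0.0
shift [-0.0296  0.086  -0.2074]
blue [  6. 159.] [  0 134  16  50 560] [ 0.5294 -0.0044  0.075 ]
blue [287. 166.] [ 257  136   61   60 2815] [ 0.5245 -0.2174  0.075 ]
blue [369. 284.] [348 279  42  11 302] [ 0.4189 -0.2922  0.075 ]
blue [ 27. 324.] [  0 302  42  63 283] [0.3768 0.0144 0.075 ]
orange [  5. 233.] [  0 224  13  18 202] [0.4663 0.0139 0.072 ]
orange [288. 242.] [278 233  21  19 334] [ 0.4583 -0.2209  0.072 ]
```

The middle pad takes about 2 N at 9 mm, so it looks softest. The right one, at (0.5245, -0.217), still has to be pressed.

```bash
python3 -m crank '[{"linear":[-0.022,0,0.024],"dr":[0,0,0],"hand":-1},{"linear":[-0.022,0.03,0.024],"dr":[0,0,0],"hand":-1},{"linear":[-0.022,0.06,0.024],"dr":[0,0,0],"hand":-1},{"linear":[-0.022,0.074,0.024],"dr":[0,0,0],"hand":-1},{"linear":[-0.022,0.074,0.024],"dr":[0,0,0],"hand":-1},{"linear":[-0.022,0.074,0.024],"dr":[0,0,0],"hand":-1}]'
python3 -c "from h import *;avg(6)"
python3 -m crank '[{"linear":[0,0.01,0],"dr":[0,0,0],"hand":-1},{"linear":[0,0.016,0],"dr":[0,0,0],"hand":-1},{"linear":[0,0.02,0],"dr":[0,0,0],"hand":-1},{"linear":[0,0.023,0],"dr":[0,0,0],"hand":-1},{"linear":[0,0.025,0],"dr":[0,0,0],"hand":-1},{"linear":[0,0.025,0],"dr":[0,0,0],"hand":-1}]'
python3 -c "from h import *;avg(6)"
```

```text
t: 8.67
eef_pos: [0.5243, -0.2172, 0.0911]
tool_rot: [0.0, -0.001, 0.708, -0.707]
contact_force: [-0.1, -0.3, -0.5]
gripper_width: 0.002
t 8.97 F [ 0.15 -0.12  0.6 ] sd [0.33 0.55 0.45] P [ 0.5253 -0.2186  0.0928]
t: 9.47
eef_pos: [0.524, -0.219, 0.0662]
tool_rot: [-0.0, -0.0, 0.707, -0.707]
contact_force: [-1.2, 0.8, 5.0]
gripper_width: -0.001
t 9.77 F [-1.46  0.27  4.49] sd [0.4  0.34 0.26] P [ 0.524  -0.219   0.0667]
```

The right pad takes 4.5 N at 8.3 mm. The readings are 9.2, 2.0 and 4.5 N from left to right, so the middle one is softest. I'll go to the middle tag at (0.467, 0.021).

```bash
python3 -m crank '[{"linear":[0,-0.003,0],"dr":[0,0,0],"hand":-1},{"linear":[0,-0.008,0],"dr":[0,0,0],"hand":-1},{"linear":[0,-0.015,0],"dr":[0,0,0],"hand":-1},{"linear":[0,-0.055,0],"dr":[0,0,0],"hand":-1},{"linear":[0,-0.09,-0.03],"dr":[0,0,0],"hand":-1},{"linear":[0.04,-0.09,-0.15],"dr":[0,0,0],"hand":-1},{"linear":[0.057,-0.09,-0.24],"dr":[0,0,0],"hand":-1},{"linear":[0.057,-0.09,-0.24],"dr":[0,0,0],"hand":-1},{"linear":[0.057,-0.09,-0.24],"dr":[0,0,0],"hand":-1},{"linear":[0.057,-0.09,-0.24],"dr":[0,0,0],"hand":-1}]'
python3 -m crank '[{"linear":[0,0,0],"dr":[0,0,0],"hand":-1},{"linear":[0,0,0],"dr":[0,0,0],"hand":-1},{"linear":[0,0,0],"dr":[0,0,0],"hand":-1}]'
python3 -c "from h import *;look('w4'); avg(3); plan([.467,.021,.08])"
```

```text
t: 10.6
eef_pos: [0.4696, 0.0109, 0.1571]
tool_rot: [-0.0, -0.001, -0.707, 0.707]
contact_force: [1.0, 1.2, -0.9]
gripper_width: 0.002
t: 10.85
eef_pos: [0.4705, 0.0089, 0.1567]
tool_rot: [-0.0, -0.0, -0.707, 0.707]
contact_force: [0.3, -0.6, -0.3]
gripper_width: -0.003
t 10.85 pos [0.4705 0.0089 0.1567] F [ 0.26 -0.58 -0.32] g -0.0
shift [-0.0615  0.0768 -0.0051]
blue [248. 112.] [ 215   79   66   68 3523] [0.5329 0.0141 0.075 ]
blue [ 59. 304.] [  0 295  88  42 325] [0.3737 0.1765 0.075 ]
orange [233. 198.] [213 186  41  25 742] [0.4681 0.0259 0.072 ]
t 11.05 F [ 0.23 -0.11  0.19] sd [0.22 0.39 0.48] P [0.4706 0.0077 0.1564]
t 11.05 pos [0.4705 0.0078 0.1563] F [ 0.13  0.03 -0.43] g 0.0
shift [ 0.0036  0.0763 -0.0132]
```

View pics/w4.png

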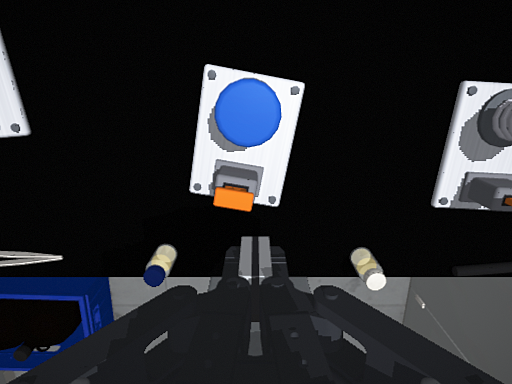

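The wrist view shows the middle tag at px (233,198) and its pad at (248,112). They are 66 mm apart, as they should be.

```bash
python3 -m crank '[{"linear":[0.002,0,-0.017],"dr":[0,0,0],"hand":-1},{"linear":[0.002,0.03,-0.017],"dr":[0,0,0],"hand":-1},{"linear":[0.002,0.055,-0.017],"dr":[0,0,0],"hand":-1},{"linear":[0.002,0.069,-0.017],"dr":[0,0,0],"hand":-1},{"linear":[0.002,0.069,-0.017],"dr":[0,0,0],"hand":-1},{"linear":[0.002,0.069,-0.017],"dr":[0,0,0],"hand":-1}]'
python3 -c "from h import *;avg(3)"
python3 -m crank '[{"linear":[0,0.008,0],"dr":[0,0,0],"hand":-1},{"linear":[0,0.013,0],"dr":[0,0,0],"hand":-1},{"linear":[0,0.018,0],"dr":[0,0,0],"hand":-1},{"linear":[0,0.022,0],"dr":[0,0,0],"hand":-1},{"linear":[0,0.026,0],"dr":[0,0,0],"hand":-1},{"linear":[0,0.03,0],"dr":[0,0,0],"hand":-1},{"linear":[0,0.033,0],"dr":[0,0,0],"hand":-1},{"linear":[0,0.033,0],"dr":[0,0,0],"hand":-1}]'
python3 -c "from h import *;avg(4)"
```

```text
t: 11.55
eef_pos: [0.4679, 0.0254, 0.087]
tool_rot: [0.001, 0.0, -0.707, 0.707]
contact_force: [-0.3, 0.2, 0.7]
gripper_width: 0.002
t 11.7 F [ 0.54  0.13 -0.08] sd [0.05 0.39 0.44] P [0.4691 0.0259 0.0882]
t: 12.37
eef_pos: [0.468, 0.0263, 0.0537]
tool_rot: [0.0, 0.0, -0.707, 0.707]
contact_force: [-0.3, 0.1, -0.8]
gripper_width: 0.002
t 12.57 F [-0.13  0.45 -0.09] sd [0.72 0.48 0.34] P [0.4677 0.0263 0.054 ]
```

```bash
python3 -m crank '[{"linear":[0,0.0015,0],"dr":[0,0,0],"hand":-1},{"linear":[0,0.0025,0],"dr":[0,0,0],"hand":-1},{"linear":[0,0.0025,0],"dr":[0,0,0],"hand":-1}]'
python3 -c "
from h import *;avg(4)
im=bot.read_camera('wrist');cv2.imwrite('pics/w5.png',im[120:320,120:390].repeat(2,0).repeat(2,1))"
```

```text
t: 12.82
eef_pos: [0.4681, 0.0263, 0.0521]
tool_rot: [0.0, 0.0, -0.707, 0.707]
contact_force: [-1.0, 0.5, 4.5]
gripper_width: 0.004
t 13.02 F [-2.1   0.    5.02] sd [0.35 0.41 1.19] P [0.4681 0.0263 0.0521]
```

View pics/w5.png

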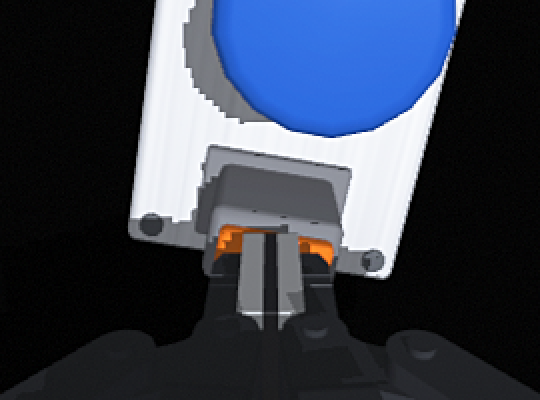

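The fingertips are on the orange head, which sits at the block. One more small push will show whether it has hit the hard stop.

```bash
python3 -m crank '[{"linear":[0,0.001,0],"dr":[0,0,0],"hand":-1},{"linear":[0,0.002,0],"dr":[0,0,0],"hand":-1},{"linear":[0,0.002,0],"dr":[0,0,0],"hand":-1}]'
python3 -c "from h import *;avg(3)"
python3 -m crank '[{"linear":[0,-0.005,0],"dr":[0,0,0],"hand":-1},{"linear":[0,-0.02,0],"dr":[0,0,0],"hand":-1},{"linear":[0,-0.06,0],"dr":[0,0,0],"hand":-1},{"linear":[0,-0.1,0],"dr":[0,0,0],"hand":-1},{"linear":[0,-0.13,0],"dr":[0,0,0],"hand":-1},{"linear":[0,-0.13,0],"dr":[0,0,0],"hand":-1},{"linear":[0,-0.13,0],"dr":[0,0,0],"hand":-1},{"linear":[0,-0.13,0],"dr":[0,0,0],"hand":-1}]'
python3 - <<'E'
from h import *
look('w6')
a=cv2.imread('pics/w6.png'); b=bot.read_camera('scene'); b=cv2.resize(b[100:300,140:410],(540,400),interpolation=3)
cv2.imwrite('pics/w6c.png',a); cv2.imwrite('pics/s6.png',b)
E
```

```text
t: 13.32
eef_pos: [0.4682, 0.0263, 0.0518]
tool_rot: [0.0, -0.0, -0.707, 0.707]
contact_force: [-8.6, -0.6, 31.0]
gripper_width: 0.003
t 13.47 F [-9.39 -0.71 30.75] sd [0.24 0.63 0.61] P [0.4682 0.0263 0.0518]
t: 14.13
eef_pos: [0.4678, 0.026, 0.1794]
tool_rot: [0.0, 0.0, -0.707, 0.707]
contact_force: [-0.5, -1.0, -0.4]
gripper_width: -0.001
t 14.13 pos [0.4678 0.026  0.1794] F [-0.52 -0.99 -0.36] g -0.0
shift [-0.0643  0.0993  0.012 ]
blue [270. 106.] [ 241   76   60   62 2940] [0.5329 0.0143 0.075 ]
blue [ 65. 298.] [  3 290  94  43 345] [0.359  0.2035 0.075 ]
orange [255. 180.] [238 170  35  20 519] [0.4736 0.0262 0.072 ]
```

View pics/w6.png

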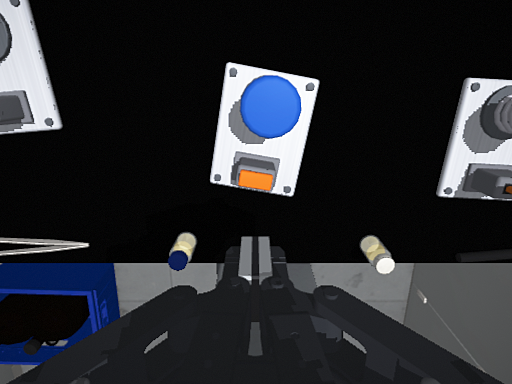

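View pics/s6.png

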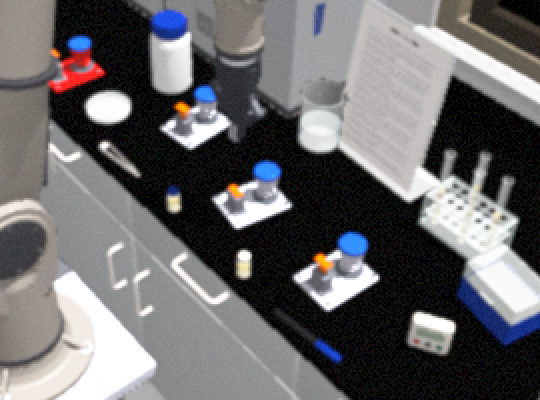

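The head is seated on its block at px (255,180). The left and right tags are still standing, the bystanders haven't moved, and the gripper is clear.

```bash
python3 -c "from station import bot;print(bot.hand_in())"
```

```text
the job is handed in; nothing more can be done
None
```

I pressed the three blue pads from left to right and pushed the middle tag fully down, since the middle mount is the softest. The job is handed in after about 14 s of robot time.

| Mount | Force | Travel |
|---|---|---|
| Left | 9.2 N | 8.3 mm |
| Middle | 2.0 N | 9.5 mm |
| Right | 4.5 N | 8.3 mm |

- **Tag:** it stopped with the fingertips at z = 51.8 mm, against 52 mm expected. The force rose to 31 N against the hard stop, which confirms the head is on its block.
- **Last look:** the left and right tags are still standing, and the bystanders and the red look-alike look undisturbed. The gripper was clear at z = 0.18 m.
- **Disagreements:** just before the bottom, at z = 54 mm, the force read about 0 N instead of the expected 3 N of friction. The stop force afterwards settled that. Force readings carry about ±0.5 N of noise, which is small against the differences between mounts.

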